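# Fit a filter cartridge and hold its keyed collar home

### The arm

A 6-joint arm with a two-finger parallel gripper is mounted at the origin on the work surface. World frame = base frame: x ahead of the robot, y to its left, z up, the work surface at z = 0. Lengths are in m, angles in rad, forces in N, time in s.
With the tool pointing down it reaches from about 0.425 to 0.925 m from the base axis. Payload 12.5 kg.
Tool frame: the origin (TCP) lies between the finger pads; the fingertips stand 8 mm ahead of it and the grasp point (between the pads) lies 11 mm behind it (manip.tip_reach is the distance from the TCP to the fingertips, in m); x points along the fingers, z is the direction in which the jaws open and shut, and the axes are right-handed (so a half turn about x gives the same grasp; the last joint's range is limited). The gripper opens to 85 mm and grips with 20 to 120 N. Pads are 22 mm wide; open, the fingers measure 114 mm over their backs; the gripper's body (76 mm by 85 mm) begins 54 mm behind the grasp point. The pads swing forward as they close: fully open they stand 13 mm farther back than shut.
Start: joints at [1.045, 0.491, 1.559, -0, 1.092, -0.106], TCP at [0.255, 0.571, 0.239] pointing down, gripper open.
Joint ranges: [-3.1, 3.1], [-0.84, 2.19], [0.05, 2.79], [-1.13, 4.28], [0.06, 2.93], [-2.69, 2.69]. Speed limits (rad/s): [2.22, 2.22, 2.79, 3.14, 3.14, 3.14].

### API

Orientations are given as a unit quaternion [x, y, z, w].
In Python, from station import manip gives the robot as it stands.
- The arm moves only by the tool drive_tool, never from a script. Its argument "plan" is one flat list of numbers, 7 for each row, row after row: the closure in counts, from 0 (fully open) to 255 (shut), then the shift along the world's x, y, z in m, then the turn, a rotation vector about the world's x, y, z in rad. In form: [jaw, x, y, z, wx, wy, wz, jaw, x, y, z, wx, wy, wz, ...]. A call has 1 to 20 rows; each row is the pose to reach, as a shift and turn from the pose commanded when the call began; what a row does not reach only later rows make up. A row lasts 1/12 s, in which the tool goes at most 41.7 mm and 7.16 degrees, less where a joint would pass 70% of its speed; a pose out of reach is approached as far as the arm can. A call with a gripper value outside its range is refused whole. The fingers move at their own pace and stop on an object; the grip force is fixed at half the most. Time passes only in rows, so rows that repeat a pose let the fingers close. It gives the time, the measured TCP pose, the force and the opening at its end, in the units of the state.
- manip.sense(): the state, without advancing time (a new reading comes with each control period).
- manip.get_image(name): name is "side" or "top" or "wrist"; returns the picture (384x512x3 uint8, blue, green, red); there is no depth.
- manip.camera_params(name): a dict with "fx", "fy", "cx", "cy" (pixels), "D" ([k1, k2, p1, p2, k3] as OpenCV has them; the pictures are not rectified), "extrinsics" (4x4, takes a point from world to camera coordinates). Camera axes: x right, y down, z forward; pixel columns grow to the right and rows downward; lengths in m; the calibration is good to about 2 mm. A picture is of the moment at which its call begins: read the wrist's pose just before it. camera_params takes no time and is no camera call; for the wrist camera it gives the pose at the moment of the call.
- manip.finish_job(): hands the job in, once; it reports no verdict.
The state is a dict: "t": time; "q": joint angles; "qvel": joint speeds; "effort": joint torques, N m; "position": TCP position; "eef_rot": TCP orientation; "contact_force": force on the tool from outside, world axes, zero at the start; "torque": the same for the moment, N m; "gripper_width": opening from 0.0 (shut) to 1.0 (fully open).
Only numpy, scipy, OpenCV 4.12 (cv2) and the standard library are available. Lean on these libraries where they do the work, as an engineer would, in place of code of your own. Each camera call takes 0.05 s, during which the arm holds its last target. There are 200 camera calls.

### The job

Put the filter cartridge into the neck of the filter head with its stem up and let go of it, then put the knurled collar over the stem onto the neck, flat top up, and turn it until its hidden keyways drop over the pins. Push the collar fully down against the spring until it stops on the neck's rim, and finish holding it there with the gripper, because it springs up if let go. Leave the other things on the bench where they are.

Things in the scene. Friction and masses are not known exactly. Their poses are not given: they have to be found in the camera images.
- head_rim (a point): the filter head: aluminium column on a dark steel plate 120 x 120 x 12 mm, bolted to the bench. Point: centre of its open rim, on its upright axis, 85 mm above the bench. The neck is a tube 43 mm across outside, 35 mm inside, reaching 33 mm down from the rim; below it the column is 54 mm across, with a brass stub out to 54 mm from the axis along the head's own +x, its top 48 mm below the rim
- pin_tops (a point): point on the head's axis, 8 mm below the rim, level with the tops of three steel pins 5 mm thick that stick out sideways from the neck, 120 degrees apart, to 26 mm from the axis. Where they sit around the neck differs from start to start and does not follow the head's own axes
- seat (a joint): the spring seat inside the neck, a steel disc whose top lies 14 mm below the rim at rest. Value in m: 0 at rest, growing as it is pushed down (limit 0.011). It starts to give at about 4 N and needs about 10 N at 0.008, which it reads when the collar stands on the rim with the cartridge under it
- cartridge_center (a point): the loose filter cartridge, steel, about 60 g, standing on the bench stem up: a fluted cylinder 31 mm across and 22 mm high, with a plain round stem 13 mm across rising another 26 mm (48 mm in all). Point: on its axis, half-way up, 24 mm above its underside; own z points to the stem end. Standing on the seat, its fluted part sticks 8 mm out of the neck, so grip it by the stem
- collar_center (a point): the loose collar, steel, about 140 g, knurled outside, 60 mm across and 30 mm high, lying on the bench flat top up. Point: on its axis, half-way up, 15 mm above its underside; own z points to the flat top. The top is a plate 6 mm thick with a 23 mm hole for the cartridge's stem; below is a bore 46 mm across and 24 mm deep that slides over the neck
- collar_bottom (a point): centre of the collar's underside. Three keyways 9 mm wide run up the whole bore, 120 degrees apart, unseen from above, their place around it not told. Off the pins' line the collar rests on the pin tops, its underside 8 mm below the rim; turning it up to 120 degrees either way under a light push finds them; it then goes 16 mm down until its top plate meets the rim, the last 8 mm against the spring
- bearing: loose plain steel bearing ring lying flat, 80 mm across with a 44 mm hole, 18 mm high (larger and lower than the collar). Origin: centre of its underside; a bystander
- socket: loose upright steel socket, 28 mm across, 60 mm high. Origin: centre of its underside; a bystander
- spanner: loose steel spanner lying flat, handle along its own -x; a bystander
- screwdriver: loose screwdriver lying flat near the robot, handle along its own -x; a bystander
- grease_jar: loose grey jar with a black lid, 64 mm across, 60 mm high. Origin: centre of its underside; a bystander
- oil_can: loose aluminium can, 60 mm across, 150 mm high. Origin: centre of its underside; a bystander
- hammer: loose hammer lying beyond the filter head, handle along its own -x; a bystander
Not all that is in view belongs to the job. What is shaped like the part that bears cartridge_center but blue is not meant.

How it is judged:
By the outcome, as a careful person would: the job done as asked, in the order asked, and still so for the second after the job is handed in, while the arm keeps its last pose, push and grip.
It also fails if it takes over 72 s, if anything falls off the work surface, if the arm or the gripper's body presses on something with over 40 N, if the wrist force passes 120 N, or if a joint passes its speed limit or range.

## Working session

There is one attempt and no reset: what is moved stays moved. The work goes in short steps, Python scripts to look and compute and a tool call to move; the robot and the scene stay as the last step left them, time stands still between calls to the robot, and variables do not carry over. Pictures are saved under pics/ and viewed, about 8 in all and at most 12, crops included, and the job is handed in when it is done.

Besides the shell and the picture viewer there is one more tool, called after ">>>" by a JSON object that holds its "name" and its "arguments", one argument or row to a line. drive_tool: Moves the arm, as the interface text tells. Its arguments: {"type":"object","properties":{"plan":{"type":"array","items":{"type":"number"}}},"required":["plan"]}

```bash
mkdir -p pics; ls
cat > h.py <<'E'
import numpy as np, cv2
from station import manip
def snap(name,fn):
    s=manip.sense(); P=manip.camera_params(name); im=manip.get_image(name)
    cv2.imwrite('pics/'+fn+'.png',im); return im,P
def ray(P,uv):
    K=np.array([[P['fx'],0,P['cx']],[0,P['fy'],P['cy']],[0,0,1]])
    n=cv2.undistortPoints(np.array([[uv]],float),K,np.array(P['D'],float))[0,0]
    E=np.array(P['extrinsics']); R=E[:3,:3]; c=-R.T@E[:3,3]
    return c,R.T@np.array([n[0],n[1],1])
def onz(P,uv,z):
    c,d=ray(P,uv); return c+d*(z-c[2])/d[2]
def proj(P,X):
    K=np.array([[P['fx'],0,P['cx']],[0,P['fy'],P['cy']],[0,0,1]])
    E=np.array(P['extrinsics']); return cv2.projectPoints(np.array(X,float).reshape(-1,3),cv2.Rodrigues(E[:3,:3])[0],E[:3,3],K,np.array(P['D'],float))[0].reshape(-1,2)
E
python3 - <<'E'
from h import *
np.set_printoptions(precision=3,suppress=True)
for n in ['top','side']:
    im,P=snap(n,n+'0'); print(n,P['fx'],ray(P,(256,192)))
print(manip.sense())
a=cv2.imread('pics/top0.png');b=cv2.imread('pics/side0.png')
cv2.imwrite('pics/top0b.png',cv2.resize(a,(800,600),interpolation=cv2.INTER_CUBIC))
cv2.imwrite('pics/side0b.png',cv2.resize(b,(800,600),interpolation=cv2.INTER_CUBIC))
E
```

```text
pics
top 381.7995057319396 (array([ 0.489, -0.006,  1.174]), array([ 0.077,  0.002, -0.997]))
side 424.4684677653316 (array([0.378, 0.966, 1.023]), array([ 0.129, -0.719, -0.683]))
{'t': 0.1, 'q': array([ 1.045,  0.491,  1.559, -0.   ,  1.092, -0.106]), 'qvel': array([ 0.   , -0.002, -0.001,  0.   ,  0.001, -0.001]), 'effort': array([  0.004, -61.944, -26.203,  -0.   ,   0.003,  -0.   ]), 'position': array([0.255, 0.571, 0.239]), 'eef_rot': array([-0.385,  0.594,  0.385,  0.593]), 'contact_force': array([ 0.44 , -0.074, -1.072]), 'torque': array([0.019, 0.005, 0.044]), 'gripper_width': 1.0035881361820194}
```

View pics/top0b.png

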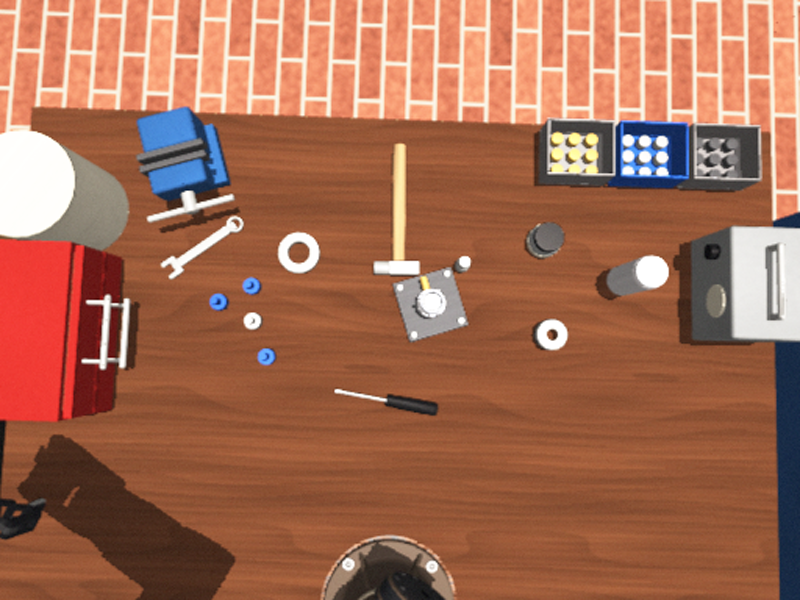

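View pics/side0b.png

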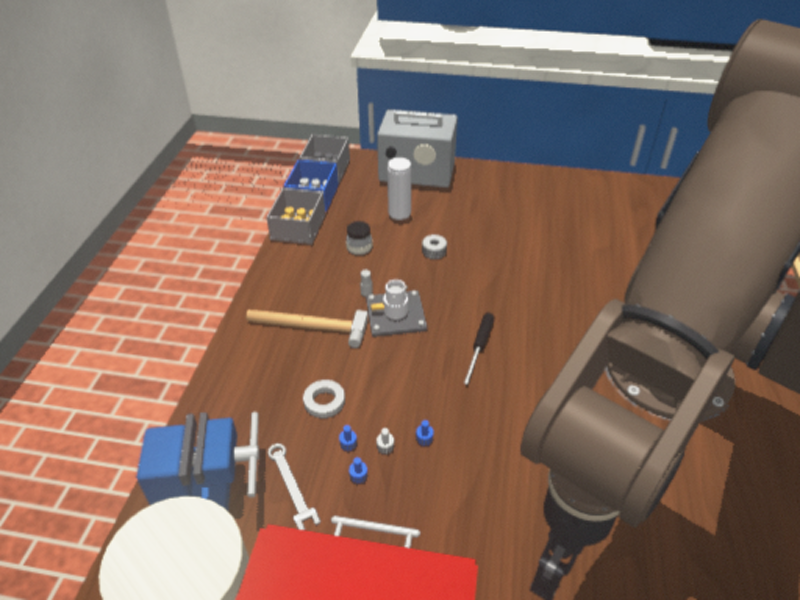

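Top view, pixels at 800x600. Cartridge candidates are blue at (251,286), (218,302) and (266,357), and bare steel at (252,321), so I choose the steel one. Collar candidates are the bearing ring at (299,252), which is bigger and flatter, and the small-holed ring at (551,335), so I choose the second. The head is at (431,303), with the socket and hammer beside it.

Run:
```python
from h import *
np.set_printoptions(precision=4,suppress=True)
P=manip.camera_params('top');S=manip.camera_params('side'); k=.64
for n,t,s,z in [('cart',(252,320),(385,431),.048),('collar',(551,335),(434,241),.03),('rim',(431,301),(395,287),.085)]:
    print(n,onz(P,np.array(t)*k,z),onz(S,np.array(s)*k,z))
a=cv2.imread('pics/top0.png')
c=[a[150:250,120:220],a[160:230,250:320],a[190:240,325:375]]
cv2.imwrite('pics/crops.png',np.hstack([cv2.resize(x,(266,266),interpolation=cv2.INTER_CUBIC) for x in c]))
```

```text
cart [0.5297 0.2736 0.048 ] [0.5295 0.2798 0.048 ]
collar [ 0.5191 -0.2957  0.03  ] [ 0.5212 -0.3     0.03  ]
rim [ 0.5732 -0.0605  0.085 ] [ 0.573  -0.0596  0.085 ]
```

View pics/crops.png

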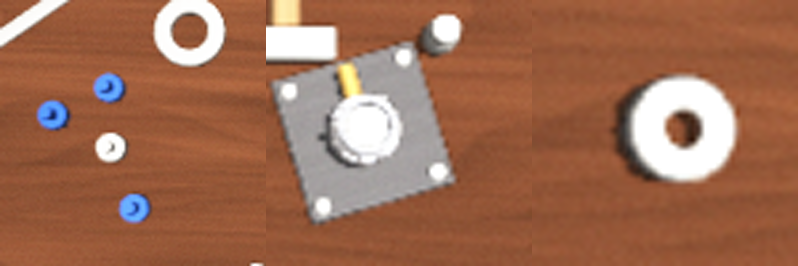

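```bash
cat >> h.py <<'E'
from scipy.spatial.transform import Rotation as Ro
def st():
    s=manip.sense(); R=Ro.from_quat(s['eef_rot']).as_matrix()
    print('t %.2f'%s['t'],'pos',np.round(s['position'],4),'x',np.round(R[:,0],3),'jaw ang %.2f'%np.degrees(np.arctan2(R[1,2],R[0,2])),'F',np.round(s['contact_force'],2),'T',np.round(s['torque'],3),'w %.4f'%s['gripper_width'],'q',np.round(s['q'],3)); return s
E
python3 - <<'E'
from h import *
st(); print(manip.tip_reach)
E
```

```text
t 0.10 pos [0.2546 0.5706 0.2388] x [-0.001 -0.001 -1.   ] jaw ang 65.95 F [ 0.44 -0.07 -1.07] T [0.019 0.005 0.044] w 1.0036 q [ 1.045  0.491  1.559 -0.     1.092 -0.106]
0.008
```

>>> {"name": "drive_tool", "arguments": {
  "plan": [130,0.05,-0.15,0,0,0,0.5,130,0.05,-0.15,0,0,0,0.5,130,0.05,-0.15,0,0,0,0.5,130,0.05,-0.15,0,0,0,0.5,130,0.275,-0.294,-0.04,0,0,0.94,130,0.275,-0.294,-0.04,0,0,0.94,130,0.275,-0.294,-0.04,0,0,0.94,130,0.275,-0.294,-0.04,0,0,0.94,130,0.275,-0.294,-0.04,0,0,0.94,130,0.275,-0.294,-0.04,0,0,0.94,130,0.275,-0.294,-0.04,0,0,0.94,130,0.275,-0.294,-0.04,0,0,0.94,130,0.275,-0.294,-0.04,0,0,0.94,130,0.275,-0.294,-0.04,0,0,0.94,130,0.275,-0.294,-0.04,0,0,0.94,130,0.275,-0.294,-0.04,0,0,0.94]
}}

```text
t: 1.43
position: [0.5289, 0.2776, 0.1997]
eef_rot: [0.612, -0.354, -0.612, -0.354]
contact_force: [-0.4, 0.5, 0.4]
gripper_width: 0.487
```

Run:
```python
from h import *
st(); im,P=snap('wrist','w1'); E=np.array(P['extrinsics']);print(np.round(E,3),P['fx'])
print('expected', proj(P,[[.53,.277,.048],[.53,.277,0]]))
```

```text
t 1.43 pos [0.5289 0.2776 0.1997] x [ 0.  0. -1.] jaw ang 119.89 F [-0.4   0.55  0.35] T [-0.012 -0.003  0.017] w 0.4867 q [ 0.373  0.493  1.674  0.     0.974 -1.72 ]
[[-0.498  0.867  0.001  0.022]
 [ 0.821  0.471  0.323 -0.594]
 [ 0.28   0.162 -0.946  0.151]
 [ 0.     0.     0.     1.   ]] 296.16294196090655
expected [[255.35391965 175.40726852]
 [255.46226903 163.7614388 ]]
```

View pics/w1.png

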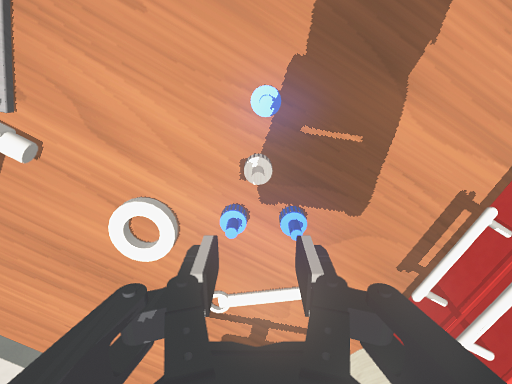

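Wrist view: the steel cartridge is at about (258,170), with blue ones at (266,101), (233,222) and (294,222). I'm cropping in for the stem top.

Run:
```python
from h import *
im=cv2.imread('pics/w1.png')[145:195,233:283]
cv2.imwrite('pics/w1c.png',cv2.resize(im,(500,500),interpolation=cv2.INTER_CUBIC))
```

```text
(no output)
```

View pics/w1c.png

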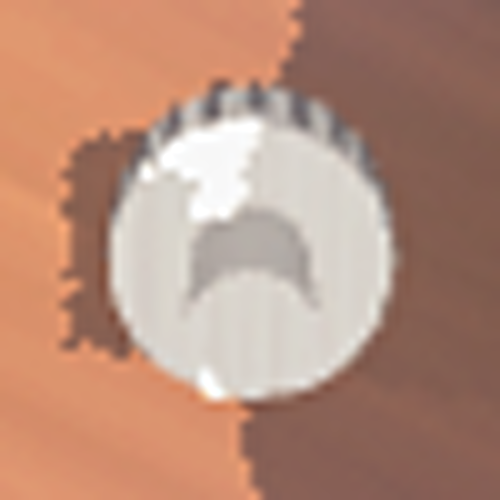

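Run:
```python
from h import *
P=manip.camera_params('wrist')
print(onz(P,(257.8,170.6),.022), onz(P,(257.6,177.8),.048), st()['position'])
```

```text
t 1.48 pos [0.5289 0.2776 0.1997] x [ 0.  0. -1.] jaw ang 119.89 F [-0.07  0.7   1.05] T [-0.021 -0.021 -0.032] w 0.4870 q [ 0.373  0.493  1.674  0.     0.974 -1.72 ]
[0.5307084  0.28031089 0.022     ] [0.53118622 0.28019796 0.048     ] [0.52893985 0.27758358 0.19969965]
```

>>> {"name": "drive_tool", "arguments": {
  "plan": [130,0.002,0.0026,-0.08,0,0,0,130,0.002,0.0026,-0.08,0,0,0,130,0.002,0.0026,-0.12,0,0,0,130,0.002,0.0026,-0.15,0,0,0,130,0.002,0.0026,-0.166,0,0,0,130,0.002,0.0026,-0.166,0,0,0,130,0.002,0.0026,-0.166,0,0,0,255,0.002,0.0026,-0.166,0,0,0,255,0.002,0.0026,-0.166,0,0,0,255,0.002,0.0026,-0.166,0,0,0,255,0.002,0.0026,-0.166,0,0,0,255,0.002,0.0026,-0.166,0,0,0,255,0.002,0.0026,-0.166,0,0,0,255,0.002,0.0026,-0.166,0,0,0,255,0.002,0.0026,-0.166,0,0,0]
}}

```text
t: 2.73
position: [0.5324, 0.2798, 0.035]
eef_rot: [0.612, -0.354, -0.611, -0.355]
contact_force: [-2.2, 1.2, 7.8]
gripper_width: 0.128
```

Run:
```python
from h import *
st()
```

```text
t 2.73 pos [0.5324 0.2798 0.035 ] x [ 0.002  0.001 -1.   ] jaw ang 119.80 F [-2.24  1.19  7.84] T [0.128 0.287 0.031] w 0.1278 q [ 0.374  0.72   1.784  0.     0.636 -1.717]
```

>>> {"name": "drive_tool", "arguments": {
  "plan": [255,0,0,0.04,0,0,0,255,0,0,0.08,0,0,0,255,0,0,0.12,0,0,0,255,0,0,0.165,0,0,0,255,0,0,0.165,0,0,0,255,0.04,-0.26,0.165,0,0,-0.55,255,0.04,-0.26,0.165,0,0,-0.55,255,0.04,-0.26,0.165,0,0,-0.55,255,0.04,-0.26,0.165,0,0,-0.55,255,0.04,-0.26,0.165,0,0,-0.55,255,0.04,-0.26,0.165,0,0,-0.55,255,0.04,-0.26,0.165,0,0,-0.55,255,0.04,-0.26,0.165,0,0,-0.55,255,0.04,-0.26,0.165,0,0,-0.55,255,0.04,-0.26,0.165,0,0,-0.55]
}}

```text
t: 3.98
position: [0.5715, 0.0202, 0.1985]
eef_rot: [-0.493, 0.507, 0.493, 0.507]
contact_force: [-0.4, 0.2, -0.6]
gripper_width: 0.125
```

Run:
```python
from h import *
s=st(); im,P=snap('wrist','w2'); u=proj(P,[[.573,-.06,.085]])[0]; print(u)
tip=s['position']
print(proj(P,[tip+[0,0,-.01],tip-[0,0,.035]]))
x,y=int(u[0]),int(u[1]); x0=max(0,x-90)
c=im[max(0,y-90):y+90,x0:x0+220]; print(x0,max(0,y-90),c.shape)
cv2.imwrite('pics/w2c.png',np.hstack([cv2.resize(c,None,fx=2.5,fy=2.5,interpolation=cv2.INTER_CUBIC)]))
cv2.imwrite('pics/w2c.png',cv2.resize(c,None,fx=3.3,fy=3.3,interpolation=cv2.INTER_CUBIC))
```

```text
t 3.98 pos [0.5715 0.0202 0.1985] x [ 0.  0. -1.] jaw ang 88.32 F [-0.38  0.22 -0.57] T [ 0.024 -0.062  0.013] w 0.1254 q [-0.08   0.461  1.739  0.     0.942 -1.622]
[166.51475196 191.16591384]
[[256.71465827 246.28502858]
 [256.64406422 226.29349578]]
76 101 (180, 220, 3)
```

View pics/w2c.png

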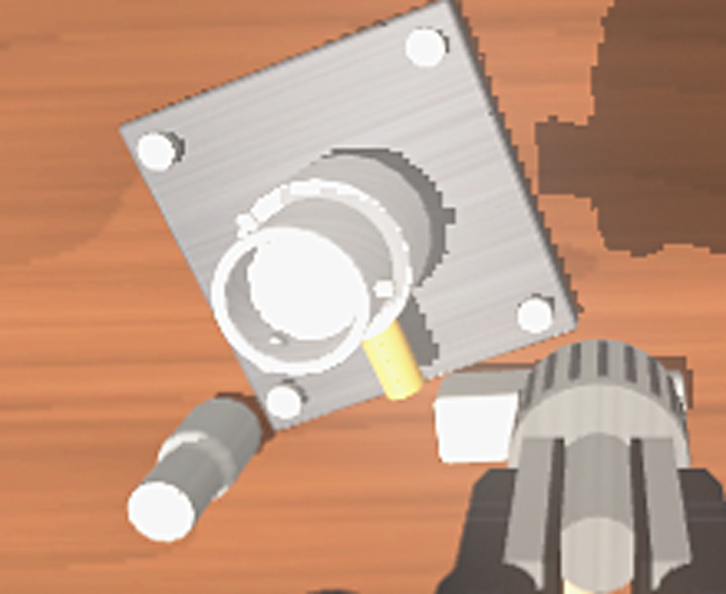

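Wrist view: the neck rim's outer ellipse is centred at about pixel (163.4,191.7). Pins are visible at about (150,169) and (193,188). The cartridge is held upright, stem top at about (257,269).

Run:
```python
from h import *
P=manip.camera_params('wrist'); s=manip.sense();z=s['position'][2]
r=onz(P,(163.4,191.7),.085);print(r,'radius',np.linalg.norm(onz(P,(139.5,191.7),.085)-r))
for p in [(150.2,169.2),(192.2,187.8)]:
    d=onz(P,p,.077)-r; print(np.degrees(np.arctan2(d[1],d[0])),np.hypot(*d[:2]))
print(onz(P,(257.3,268.7),z+.013), onz(P,(257,101+(342)/3.3-.5),z-.013), s['position'])
im=cv2.imread('pics/w2.png')
```

```text
[ 0.57347075 -0.06251071  0.085     ] radius 0.02147847267099682
-147.93315027169405 0.02235834916181641
90.57301613931715 0.024200252106950274
[0.57048282 0.02083111 0.21146615] [0.54757071 0.02141773 0.18546615] [0.57147429 0.02057679 0.19846615]
```

>>> {"name": "drive_tool", "arguments": {
  "plan": [255,0.0025,-0.04,0,0,0,0,255,0.0025,-0.083,0,0,0,0,255,0.0025,-0.083,0,0,0,0,255,0.0025,-0.083,0,0,0,0,255,0.0025,-0.083,-0.03,0,0,0,255,0.0025,-0.083,-0.06,0,0,0,255,0.0025,-0.083,-0.07,0,0,0,255,0.0025,-0.083,-0.075,0,0,0,255,0.0025,-0.083,-0.08,0,0,0,255,0.0025,-0.083,-0.085,0,0,0,255,0.0025,-0.083,-0.088,0,0,0,255,0.0025,-0.083,-0.09,0,0,0,255,0.0025,-0.083,-0.09,0,0,0]
}}

```text
t: 5.12
position: [0.5745, -0.0636, 0.1086]
eef_rot: [-0.493, 0.507, 0.492, 0.508]
contact_force: [1.2, 1.6, -0.5]
gripper_width: 0.123
```

Run:
```python
from h import *
st(); im,P=snap('wrist','w3');i2,_=snap('side','s3')
cv2.imwrite('pics/w3c.png',np.hstack([cv2.resize(im[150:330,150:370],(480,392)),cv2.resize(i2[155:225,215:300],(318,392),interpolation=cv2.INTER_CUBIC)]))
```

```text
t 5.12 pos [ 0.5745 -0.0636  0.1086] x [ 0.001  0.    -1.   ] jaw ang 88.29 F [ 1.22  1.64 -0.55] T [ 0.181 -0.166  0.018] w 0.1230 q [-0.225  0.587  1.803  0.     0.751 -1.766]
```

View pics/w3c.png

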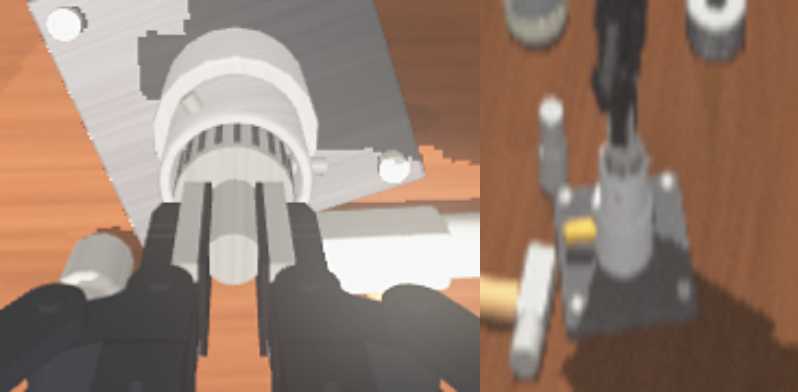

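Cartridge is inside the neck with low side force. I'll lower the last 2.5 mm, release and lift.

>>> {"name": "drive_tool", "arguments": {
  "plan": [255,0,0,-0.0025,0,0,0,255,0,0,-0.0025,0,0,0,255,0,0,-0.0025,0,0,0,130,0,0,-0.0025,0,0,0,130,0,0,-0.0025,0,0,0,130,0,0,-0.0025,0,0,0,130,0,0,-0.0025,0,0,0,130,0,0,-0.0025,0,0,0,130,0,0,0.01,0,0,0,130,0,0,0.03,0,0,0,130,0,0,0.06,0,0,0,130,0,0,0.1,0,0,0,130,0,0,0.1,0,0,0]
}}

```text
t: 6.3
position: [0.5763, -0.064, 0.2148]
eef_rot: [-0.495, 0.506, 0.49, 0.509]
contact_force: [-0.6, -0.7, 1.0]
gripper_width: 0.495
```

>>> {"name": "drive_tool", "arguments": {
  "plan": [0,-0.056,-0.234,0,0,0,-0.47,0,-0.056,-0.234,0,0,0,-0.47,0,-0.056,-0.234,0,0,0,-0.47,0,-0.056,-0.234,0,0,0,-0.47,0,-0.056,-0.234,0,0,0,-0.47,0,-0.056,-0.234,0,0,0,-0.47,0,-0.056,-0.234,0,0,0,-0.47,0,-0.056,-0.234,0,0,0,-0.47,0,-0.056,-0.234,0,0,0,-0.47,0,-0.056,-0.234,0,0,0,-0.47]
}}

```text
t: 7.13
position: [0.5184, -0.2966, 0.2083]
eef_rot: [-0.361, 0.608, 0.361, 0.608]
contact_force: [0.6, 0.1, -0.7]
gripper_width: 1.001
```

Run:
```python
from h import *
st(); im,P=snap('wrist','w4');i2,_=snap('side','s4')
cv2.imwrite('pics/w4c.png',np.hstack([cv2.resize(im[110:260,170:350],(480,400),interpolation=cv2.INTER_CUBIC),cv2.resize(i2[155:225,215:285],(320,400),interpolation=cv2.INTER_CUBIC)]))
```

```text
t 7.13 pos [ 0.5184 -0.2966  0.2083] x [-0.  0. -1.] jaw ang 61.43 F [ 0.63  0.12 -0.67] T [-0.003  0.064 -0.017] w 1.0013 q [-0.63   0.484  1.665  0.     0.993 -1.703]
```

View pics/w4c.png

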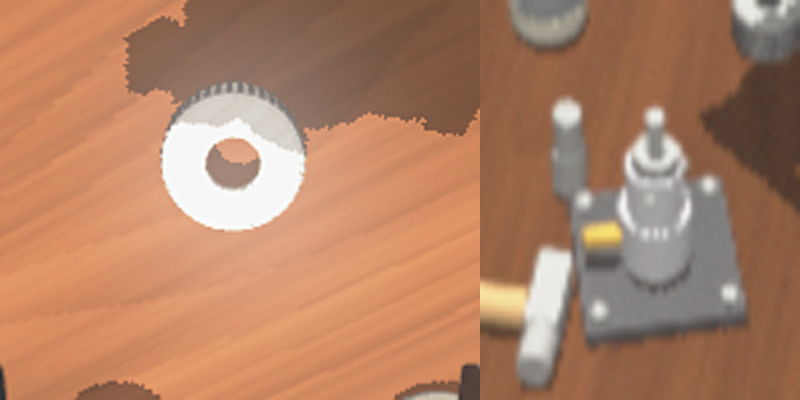

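The cartridge stands upright in the neck. The collar's top disc is centred at about pixel (257,170.6).

Run:
```python
from h import *
P=manip.camera_params('wrist');p=manip.sense()['position']
c=onz(P,(257.0,170.6),.03); print(c,c-p, 'diam',np.linalg.norm(onz(P,(257-26.8,170.6),.03)-onz(P,(257+26.8,170.6),.03)))
```

```text
[ 0.52125179 -0.29743165  0.03      ] [ 0.00265353 -0.00090004 -0.17842229] diam 0.05868504762134274
```

>>> {"name": "drive_tool", "arguments": {
  "plan": [0,0.0027,-0.001,-0.04,0,0,0,0,0.0027,-0.001,-0.08,0,0,0,0,0.0027,-0.001,-0.12,0,0,0,0,0.0027,-0.001,-0.16,0,0,0,0,0.0027,-0.001,-0.18,0,0,0,0,0.0027,-0.001,-0.19,0,0,0,0,0.0027,-0.001,-0.195,0,0,0,0,0.0027,-0.001,-0.195,0,0,0,0,0.0027,-0.001,-0.195,0,0,0]
}}

```text
t: 7.98
position: [0.5216, -0.2988, 0.0146]
eef_rot: [-0.362, 0.608, 0.36, 0.608]
contact_force: [0.9, -0.9, 0.1]
gripper_width: 0.999
```

>>> {"name": "drive_tool", "arguments": {
  "plan": [255,0,0,0,0,0,0,255,0,0,0,0,0,0,255,0,0,0,0,0,0,255,0,0,0,0,0,0,255,0,0,0,0,0,0,255,0,0,0,0,0,0,255,0,0,0,0,0,0,255,0,0,0,0,0,0]
}}

```text
t: 8.65
position: [0.5214, -0.299, 0.0152]
eef_rot: [-0.361, 0.608, 0.36, 0.609]
contact_force: [-2.4, 1.4, 11.6]
gripper_width: 0.684
```

Run:
```python
from h import *
st()
```

```text
t 8.65 pos [ 0.5214 -0.299   0.0152] x [ 0.002 -0.001 -1.   ] jaw ang 61.35 F [-2.42  1.37 11.63] T [ 0.504  0.185 -0.039] w 0.6837 q [-0.631  0.75   1.791  0.     0.598 -1.702]
```

>>> {"name": "drive_tool", "arguments": {
  "plan": [255,0,0,0.03,0,0,0,255,0,0,0.07,0,0,0,255,0,0,0.11,0,0,0,255,0,0,0.15,0,0,0,255,0.02,0.04,0.18,0,0,0.1,255,0.04,0.08,0.18,0,0,0.2,255,0.052,0.12,0.18,0,0,0.3,255,0.052,0.139,0.18,0,0,0.4,255,0.052,0.139,0.18,0,0,0.4,255,0.052,0.139,0.18,0,0,0.4,255,0.052,0.139,0.18,0,0,0.4]
}}

```text
t: 9.57
position: [0.5729, -0.1598, 0.1938]
eef_rot: [-0.475, 0.524, 0.474, 0.525]
contact_force: [-1.0, -0.1, -0.9]
gripper_width: 0.68
```

Run:
```python
from h import *
s=st(); im,P=snap('wrist','w5'); u=proj(P,[[.5735,-.0625,.085],[.5735,-.0625,.119]]); print(u)
cv2.imwrite('pics/w5b.png',cv2.resize(im[110:350,170:490],(800,600),interpolation=cv2.INTER_CUBIC))
```

```text
t 9.57 pos [ 0.5729 -0.1598  0.1938] x [ 0.001 -0.    -1.   ] jaw ang 84.25 F [-1.01 -0.1  -0.88] T [ 0.022 -0.03  -0.003] w 0.6801 q [-0.383  0.496  1.687 -0.     0.957 -1.853]
[[368.84940393 178.49597759]
 [384.95843386 191.6090057 ]]
```

View pics/w5b.png

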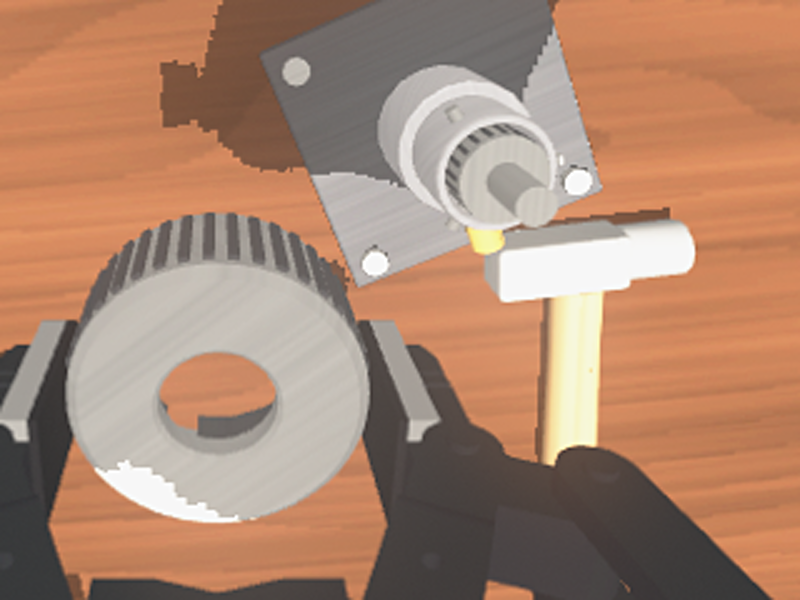

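Rim centre again at (368.9,178.7), predicted (368.8,178.5), so the head estimate is confirmed. The collar is level in the jaws, its hole at crop (218,399).

Run:
```python
from h import *
P=manip.camera_params('wrist');p=manip.sense()['position'];z=p[2]+.0148
f=lambda u,v:onz(P,(170+u/2.5-.3,110+v/2.5-.3),z)-p
for a,b in [((218,260),(218,522)),((67,388),(369,388)),((218,350),(218,452)),((157,400),(279,400))]:
    A,B=f(*a),f(*b);print((A+B)/2,np.linalg.norm(A-B))
A=onz(P,(368.9,178.7),.085);print(A)
```

```text
[-0.00159632  0.0001834   0.0148    ] 0.05787451765762416
[-0.00424376  0.00046094  0.0148    ] 0.05688286822618273
[-0.00113456  0.00013617  0.0148    ] 0.02266079647070378
[-0.00166024  0.00019103  0.0148    ] 0.02309835354964529
[ 0.57360223 -0.06305531  0.085     ]
```

>>> {"name": "drive_tool", "arguments": {
  "plan": [255,0.0018,0.04,0,0,0,0,255,0.0018,0.08,0,0,0,0,255,0.0018,0.097,0,0,0,0,255,0.0018,0.097,0,0,0,0,255,0.0018,0.097,0,0,0,0,255,0.0018,0.097,-0.03,0,0,0,255,0.0018,0.097,-0.06,0,0,0,255,0.0018,0.097,-0.08,0,0,0,255,0.0018,0.097,-0.085,0,0,0,255,0.0018,0.097,-0.085,0,0,0,255,0.0018,0.097,-0.085,0,0,0]
}}

```text
t: 10.53
position: [0.5752, -0.0638, 0.1091]
eef_rot: [-0.474, 0.525, 0.474, 0.525]
contact_force: [-0.3, 0.0, -0.8]
gripper_width: 0.68
```

Run:
```python
from h import *
st()
```

```text
t 10.53 pos [ 0.5752 -0.0638  0.1091] x [ 0.001 -0.    -1.   ] jaw ang 84.20 F [-0.33  0.04 -0.77] T [ 0.015 -0.006 -0.015] w 0.6800 q [-0.225  0.587  1.801  0.     0.753 -1.694]
```

>>> {"name": "drive_tool", "arguments": {
  "plan": [255,-0.0004,0.0009,0,0,0,0,255,-0.0004,0.0009,-0.003,0,0,0,255,-0.0004,0.0009,-0.006,0,0,0,255,-0.0004,0.0009,-0.009,0,0,0,255,-0.0004,0.0009,-0.011,0,0,0,255,-0.0004,0.0009,-0.013,0,0,0,255,-0.0004,0.0009,-0.015,0,0,0,255,-0.0004,0.0009,-0.015,0,0,0]
}}

```text
t: 11.2
position: [0.5742, -0.0617, 0.0929]
eef_rot: [-0.474, 0.524, 0.475, 0.524]
contact_force: [0.6, -0.2, -1.8]
gripper_width: 0.68
```

Run:
```python
from h import *
st()
```

```text
t 11.20 pos [ 0.5742 -0.0617  0.0929] x [-0.001  0.    -1.   ] jaw ang 84.29 F [ 0.61 -0.19 -1.83] T [ 0.    -0.031 -0.074] w 0.6796 q [-0.221  0.609  1.814  0.     0.719 -1.693]
```

>>> {"name": "drive_tool", "arguments": {
  "plan": [255,0,0,-0.001,0,0,0,255,0,0,-0.002,0,0,0,255,0,0,-0.003,0,0,0,255,0,0,-0.003,0,0,0,255,0,0,-0.003,0,0,0]
}}

```text
t: 11.62
position: [0.5743, -0.0618, 0.0904]
eef_rot: [-0.474, 0.524, 0.474, 0.524]
contact_force: [-1.0, -1.0, -0.4]
gripper_width: 0.684
```

Run:
```python
from h import *
st()
```

```text
t 11.62 pos [ 0.5743 -0.0618  0.0904] x [-0. -0. -1.] jaw ang 84.28 F [-1.01 -1.   -0.37] T [-0.286  0.08  -0.068] w 0.6843 q [-0.222  0.613  1.816 -0.     0.713 -1.693]
```

>>> {"name": "drive_tool", "arguments": {
  "plan": [255,0,0,-0.001,0,0,0,255,0,0,-0.002,0,0,0,255,0,0,-0.002,0,0,0,255,0,0,-0.002,0,0,0]
}}

```text
t: 11.95
position: [0.5742, -0.0619, 0.0882]
eef_rot: [-0.474, 0.524, 0.474, 0.524]
contact_force: [-1.9, -2.8, -1.6]
gripper_width: 0.683
```

Run:
```python
from h import *
st()
```

```text
t 11.95 pos [ 0.5742 -0.0619  0.0882] x [-0.  0. -1.] jaw ang 84.28 F [-1.9  -2.76 -1.65] T [-0.662  0.184 -0.065] w 0.6835 q [-0.222  0.616  1.817 -0.     0.709 -1.693]
```

>>> {"name": "drive_tool", "arguments": {
  "plan": [255,0,-0.0012,0,0,0,0,255,0,-0.0012,-0.001,0,0,0,255,0,-0.0012,-0.002,0,0,0,255,0,-0.0012,-0.002,0,0,0]
}}

```text
t: 12.28
position: [0.5743, -0.0628, 0.0861]
eef_rot: [-0.474, 0.524, 0.475, 0.524]
contact_force: [-0.2, 0.6, -1.1]
gripper_width: 0.683
```

Run:
```python
from h import *
st()
```

```text
t 12.28 pos [ 0.5743 -0.0628  0.0861] x [-0.  0. -1.] jaw ang 84.28 F [-0.19  0.62 -1.07] T [ 0.08   0.001 -0.004] w 0.6829 q [-0.223  0.62   1.818  0.     0.704 -1.695]
```

>>> {"name": "drive_tool", "arguments": {
  "plan": [255,0,0,-0.001,0,0,0,255,0,0,-0.002,0,0,0,255,0,0,-0.003,0,0,0,255,0,0,-0.004,0,0,0,255,0,0,-0.004,0,0,0]
}}

```text
t: 12.7
position: [0.5744, -0.0629, 0.0824]
eef_rot: [-0.474, 0.524, 0.474, 0.524]
contact_force: [-0.8, 1.1, 3.8]
gripper_width: 0.682
```

Run:
```python
from h import *
st(); im,P=snap('side','s6'); w,_=snap('wrist','w6')
cv2.imwrite('pics/w6c.png',np.hstack([cv2.resize(im[160:220,220:280],(400,400),interpolation=cv2.INTER_CUBIC),cv2.resize(w[130:330,156:356],(400,400),interpolation=cv2.INTER_CUBIC)]))
```

```text
t 12.70 pos [ 0.5744 -0.0629  0.0824] x [ 0.  0. -1.] jaw ang 84.28 F [-0.79  1.14  3.82] T [0.213 0.093 0.013] w 0.6816 q [-0.223  0.625  1.82   0.     0.696 -1.695]
```

View pics/w6c.png

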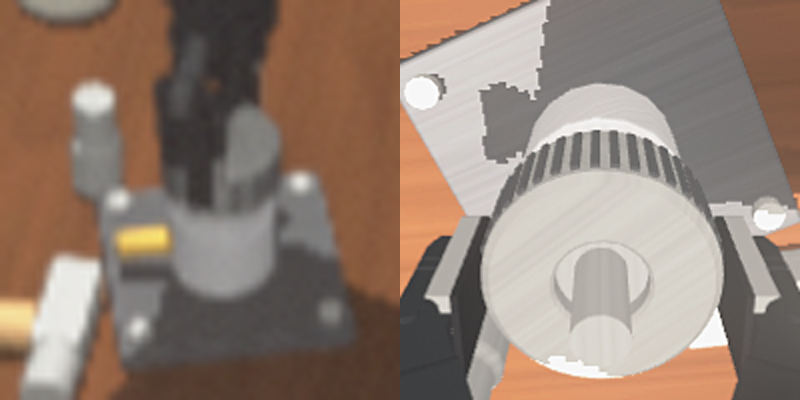

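The collar has passed pin level with no resistance: its keyways happened to line up. It is now meeting the cartridge and spring at 3.8 N, at the expected height, so I push on.

>>> {"name": "drive_tool", "arguments": {
  "plan": [255,0,0,-0.001,0,0,0,255,0,0,-0.002,0,0,0,255,0,0,-0.003,0,0,0,255,0,0,-0.004,0,0,0,255,0,0,-0.004,0,0,0]
}}

```text
t: 13.22
position: [0.5744, -0.0629, 0.0783]
eef_rot: [-0.474, 0.524, 0.474, 0.524]
contact_force: [0.3, 0.8, 5.2]
gripper_width: 0.683
```

Run:
```python
from h import *
st()
```

```text
t 13.22 pos [ 0.5744 -0.0629  0.0783] x [ 0.  0. -1.] jaw ang 84.28 F [0.27 0.85 5.23] T [ 0.338  0.144 -0.   ] w 0.6834 q [-0.223  0.631  1.822  0.     0.688 -1.695]
```

>>> {"name": "drive_tool", "arguments": {
  "plan": [255,0,0,-0.001,0,0,0,255,0,0,-0.002,0,0,0,255,0,0,-0.003,0,0,0,255,0,0,-0.003,0,0,0,255,0,0,-0.003,0,0,0]
}}

```text
t: 13.63
position: [0.5745, -0.0629, 0.0762]
eef_rot: [-0.475, 0.524, 0.474, 0.525]
contact_force: [-4.1, 2.6, 14.9]
gripper_width: 0.682
```

Run:
```python
from h import *
st()
```

```text
t 13.63 pos [ 0.5745 -0.0629  0.0762] x [ 0.001 -0.    -1.   ] jaw ang 84.28 F [-4.13  2.63 14.94] T [ 0.463  0.577 -0.024] w 0.6823 q [-0.223  0.634  1.824  0.     0.683 -1.695]
```

>>> {"name": "drive_tool", "arguments": {
  "plan": [255,0,0,-0.001,0,0,0,255,0,0,-0.0015,0,0,0,255,0,0,-0.0015,0,0,0,255,0,0,-0.0015,0,0,0,255,0,0,-0.0015,0,0,0,255,0,0,-0.0015,0,0,0]
}}

```text
t: 14.13
position: [0.5745, -0.0629, 0.0761]
eef_rot: [-0.475, 0.524, 0.474, 0.525]
contact_force: [-8.8, 2.8, 31.7]
gripper_width: 0.682
```

Run:
```python
from h import *
s=st(); im,P=snap('side','s7'); w,_=snap('wrist','w7'); t,_=snap('top','t7')
cv2.imwrite('pics/w7c.png',np.hstack([cv2.resize(im[160:220,220:280],(400,400),interpolation=cv2.INTER_CUBIC),cv2.resize(w[130:330,156:356],(400,400),interpolation=cv2.INTER_CUBIC)]))
```

```text
t 14.13 pos [ 0.5745 -0.0629  0.0761] x [ 0.002 -0.    -1.   ] jaw ang 84.29 F [-8.85  2.77 31.68] T [ 0.642  1.398 -0.009] w 0.6821 q [-0.223  0.634  1.824  0.     0.681 -1.695]
```

View pics/w7c.png

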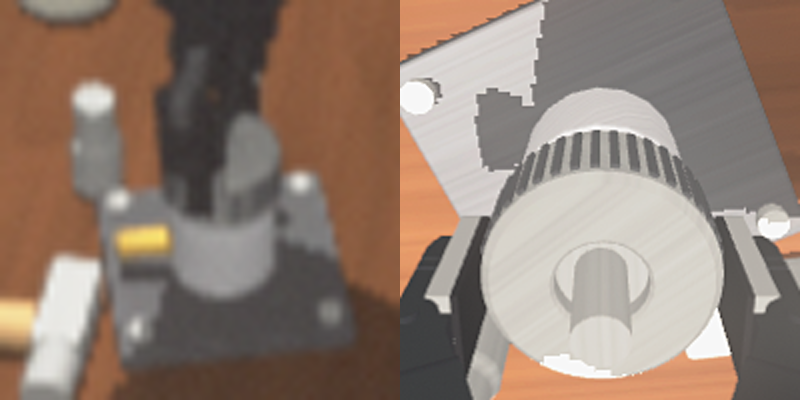

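Hard stop at z = 0.0761, 16 mm below pin-rest height as expected. I'll ease the push slightly and check it holds steady.

>>> {"name": "drive_tool", "arguments": {
  "plan": [255,0,0,0.0006,0,0,0,255,0,0,0.0006,0,0,0,255,0,0,0.0006,0,0,0,255,0,0,0.0006,0,0,0,255,0,0,0.0006,0,0,0,255,0,0,0.0006,0,0,0,255,0,0,0.0006,0,0,0,255,0,0,0.0006,0,0,0,255,0,0,0.0006,0,0,0,255,0,0,0.0006,0,0,0,255,0,0,0.0006,0,0,0,255,0,0,0.0006,0,0,0]
}}

```text
t: 15.28
position: [0.5745, -0.0629, 0.0761]
eef_rot: [-0.475, 0.524, 0.474, 0.525]
contact_force: [-7.1, 2.5, 23.0]
gripper_width: 0.684
```

Run:
```python
from h import *
s=st()
a=cv2.imread('pics/top0.png');b=cv2.imread('pics/t7.png')
for n,(x,y) in dict(b1=(160,183),b2=(139,193),b3=(170,228),bearing=(191,161),spanner=(130,157),socket=(296,169),hammer=(255,135)).items():
    print(n,cv2.absdiff(a,b)[y-9:y+9,x-9:x+9].mean().round(1))
if s['contact_force'][2]>14 and s['position'][2]<.0765: manip.finish_job(); print('handed in')
```

```text
t 15.28 pos [ 0.5745 -0.0629  0.0761] x [ 0.001 -0.    -1.   ] jaw ang 84.28 F [-7.06  2.54 22.98] T [0.548 1.003 0.056] w 0.6837 q [-0.223  0.634  1.824  0.     0.682 -1.695]
b1 2.2
b2 2.5
b3 2.4
bearing 1.4
spanner 2.0
socket 21.9
hammer 2.1
the job is handed in; nothing more can be done
handed in
```

The steel cartridge is in the neck, stem up and released. The collar is over the stem, pushed fully down on the rim, and the gripper is still holding it there. I handed the job in at 15.3 s.

- **Keyways:** I never turned the collar. It went past pin level with no upward force, so its keyways must already have been in line with the pins.
- **Seating:** The spring started to push back about 10 mm below pin level, against the 8 mm expected. The hard stop came about 16 mm below pin level, as it should. At hand-in the tool stood steady at 0.0761 m, with 23 N pushing up on it and 7 N sideways, so the collar is held firmly on the rim.
- **Seat reading:** I could not read the seat value directly. That the collar is fully down is judged from the tool height, the force and the last pictures.
- **Bystanders:** Comparing top-camera pictures from before and after, the bearing, spanner, hammer and blue parts are unchanged. The socket check disagreed: the spot where it stands changed. I put that down to the arm or its shadow covering it, because the side view shows it still upright beside the head. I did not compare the screwdriver, grease jar or oil can; no move went near the screwdriver or oil can.

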